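Pinch-test the rinser's neck seats and refit the supple ones

TASK

The three loose black rubber neck seats are off the bottle rinser for checking. Feel each one between the fingers as you pick it up: put those that are still supple back into empty holders of the rinser, spigot down and fully home with the head flat on the rim, and put any that have gone hard into the grey scrap tub. Leave the other things on the bench where they are.

Things in the scene. Friction and masses are not known exactly. Their poses are not given: they have to be found in the camera images.
- seat_a: one of three look-alike black rubber neck seats, about 85 g, standing on its spigot. Round head with 10 upright flutes, 50 to 52 mm across by how it is turned (grip it at any yaw), from 14 to 46 mm above the origin, a conical mouth in its top; below it a spigot 14 mm long, 28 mm wide at the foot, 35 mm under the head. Origin: centre of the foot's underside, z up along the seat
- seat_b: a neck seat with the look, size and origin of seat_a. Each of the three is either supple or gone hard, which cannot be seen; letter and place tell nothing. Squeezed across the head with 15 N a supple one yields to 39 to 45 mm and springs back, a hard one stays at 49 to 52 mm. Their numbers are not known beforehand
- seat_c: a neck seat with the look, size and origin of seat_a, supple or hard (see seat_b)
- top_a (a point): centre of the mouth of seat_a in its top, 46 mm above its origin (a seat that has gone hard has also shrunk, by 0.1 mm, too little to see)
- top_b (a point): the same point of seat_b
- top_c (a point): the same point of seat_c
- holder_1 (a point): centre of the mouth, at rim height, of an empty neck holder: an upright grey ring 72 mm across and 26 mm high with a bore 40 mm wide, 26 mm deep; z up. A seat fully home stands upright with its head's underside flat on the rim, its origin 14 mm below this point and 32 mm of head above it. The three empty holders are alike, in a row 105 mm apart; use any of them
- holder_2 (a point): the same point of the middle empty holder, like holder_1
- holder_3 (a point): the same point of the third empty holder, like holder_1; of the three it is nearest the bottles
- rinser: the rinser's stainless holder plate, 300 x 600 mm, 12 mm thick (lip 18 mm), fixed; origin under its centre. Beside the empty holders it has four with seats in (heads 70 mm above the bench) and, at its right end, three with green bottles neck down, 360 mm high, at (-75, -225), (65, -155), (65, -255) mm in its frame
- tub_floor (a point): centre of the inner floor of the grey scrap tub, an open rectangular tub fixed to the bench: 132 mm (along its x) by 172 mm (its y) inside, rim 70 mm and this floor 4 mm above the bench. A few crown caps lie in it
- jet_spare: bystander, to be left alone: small brass jet, 24 mm diameter, 32 mm high, standing
- coupling: bystander, to be left alone: brass hose coupling, 38 mm diameter, 45 mm high, standing
- wrench: bystander, to be left alone: steel wrench, 200 mm long, lying flat; origin under its middle
- screwdriver: bystander, to be left alone: screwdriver, 170 mm long, lying flat between the seats and the rinser
Mind the look-alikes: they are no part of the job. What is shaped like the seat_a but green or red is not meant.

How it is judged:
By the outcome, as a careful person would: the job done as asked, in the order asked, and still so for the second after the job is handed in, with the robot touching nothing.
It also fails if it takes over 66 s, if anything falls off the work surface, if the arm or the gripper's body presses on something with over 40 N, if the wrist force passes 120 N, or if a joint passes its speed limit or range.

ROBOT

A 7-joint arm with a two-finger parallel gripper is mounted at the origin on the work surface. World frame = base frame: x ahead of the robot, y to its left, z up, the work surface at z = 0. Lengths are in m, angles in rad, forces in N, time in s.
With the tool pointing down it reaches from about 0.425 to 0.925 m from the base axis. Payload 6.8 kg.
Tool frame: the origin (TCP) lies between the finger pads; the fingertips stand 8 mm ahead of it and the grasp point (between the pads) lies 11 mm behind it; z points along the fingers, y is the line along which they close (so a half turn about z gives the same grasp; the last joint's range is limited). The gripper opens to 88 mm and grips with 3 to 60 N. Pads are 20 mm wide; open, the fingers measure 115 mm over their backs; the gripper's body (75 mm by 178 mm) begins 61 mm behind the grasp point.
Start: joints at [-1.307, 0.477, 0.022, 1.555, -0.011, 1.109, -0.083], TCP at [0.245, 0.629, 0.231] pointing down, gripper open.
Joint ranges: [-2.96, 2.96], [-0.34, 2.1], [-1.41, 1.46], [0.24, 2.44], [-1.37, 4.51], [0.17, 1.92], [-2.96, 2.96]. Speed limits (rad/s): [2.39, 2.39, 3.14, 3.14, 3.14, 3.14, 3.14].

INTERFACE

Orientations are given as a 3x3 rotation matrix whose columns are the frame's x, y, z axes.
In Python, from rig import manip gives the robot as it stands. The module is installed in compiled form; this text tells all that it offers.
- The arm moves only by the tool carry_out, never from a script. Its argument "motion" is one flat list of numbers, 5 for each row, row after row: the closure, from -1 (fully open) to 1 (shut), then the shift along the tool's x, y, z each as a share of 0.12 m, from -1 to 1, then the turn about the tool's z as a share of 120 degrees, from -1 to 1. A call has exactly 10 rows; each row shifts and turns the commanded pose from where the row before left it, along the tool's axes as they then stand; what a row does not reach is not made up. A row lasts 1/10 s, in which the tool goes at most 50 mm and 8.59 degrees, less where a joint would pass 70% of its speed; a pose out of reach is approached as far as the arm can. A call with a number of a shift or a turn outside -1 to 1 is refused whole. A call with a gripper value outside its range is refused whole. The fingers move at their own pace and stop on an object; "newtons" is the grip in N (left out, the last holds). Time passes only in rows, so rows that do not move let the fingers close, or fill a call up. It gives the time, the measured TCP pose, the force, the opening and the grip force at its end, in the units of the state.
- manip.observe(): the state, without advancing time (a new reading comes with each control period).
- manip.snapshot(name): name is "scene" or "top" or "wrist"; returns a dict with "image" (384x512x3 uint8, blue, green, red), "z_map" (384x512 float32, m along the optical axis (not along the pixel's ray), 0 where there is no reading), "intrinsics" (3x3 intrinsics, pixels), "R" (3x3) and "t" (3): a world point X has camera coordinates R X + t; the wrist camera has in their place "tool_from_camera" (4x4, takes a point from camera to tool coordinates, whose origin is the TCP and whose axes are the flange's). Camera axes: x right, y down, z forward; pixel columns grow to the right and rows downward; lengths in m; the calibration is good to about 2 mm. A picture is of the moment at which its call begins: read the wrist's pose just before it.
- manip.sign_off(): hands the job in; it is judged then, once.
The state is a dict: "t": time; "joint_positions": joint angles; "joint_vel": joint speeds; "joint_torque": joint torques, N m; "tcp_pos": TCP position; "tcp_rot": TCP orientation; "ft_force": force on the tool from outside, world axes, zero at the start; "moment": the same for the moment, N m; "opening": finger opening in m; "grasp_force": force on a finger pad.
Only numpy, scipy, OpenCV 4.12 (cv2) and the standard library are available. Lean on these libraries where they do the work, as an engineer would, in place of code of your own. Each camera call takes 0.05 s, during which the arm holds its last target. There are 200 camera calls.

## Working session

There is one attempt and no reset: what is moved stays moved. The work goes in short steps, Python scripts to look and compute and a tool call to move; the robot and the scene stay as the last step left them, time stands still between calls to the robot, and variables do not carry over. Pictures are saved under pics/ and viewed, at most 10 in all, crops included, and the job is handed in when it is done.

Besides the shell and the picture viewer there is one more tool, called after ">>>" as a command line: name --argument value ..., lists and objects as JSON in quotes. carry_out: Moves the arm, as the interface text tells. Shift numbers are shares of 0.12 m and turn numbers shares of 120 degrees, none past 1 either way. Its arguments: {"type":"object","properties":{"motion":{"type":"array"},"newtons":{"type":"number"}},"required":["motion"]}

```bash
mkdir -p pics; cat > h.py <<'E'
from rig import manip
import numpy as np, cv2
def shot(n):
    s=manip.observe(); d=manip.snapshot(n)
    if n=="wrist":
        T=np.array(d["tool_from_camera"]); R=np.array(s["tcp_rot"]); A=R@T[:3,:3]; b=R@T[:3,3]+np.array(s["tcp_pos"])
    else:
        R=np.array(d["R"]); A=R.T; b=-R.T@np.array(d["t"])
    z=d["z_map"]; K=np.array(d["intrinsics"]); v,u=np.mgrid[:384,:512]
    P=np.stack([(u-K[0,2])/K[0,0]*z,(v-K[1,2])/K[1,1]*z,z],-1)@A.T+b
    P[z==0]=np.nan
    return d["image"],P,d
E
python3 - <<'E'
from h import *
s=manip.observe(); print(s["t"],s["tcp_pos"],np.round(s["tcp_rot"],3),s["opening"],s["ft_force"])
for n in("top","scene"):
    im,P,d=shot(n); cv2.imwrite(f"pics/{n}0.png",im); np.save(n+"P.npy",P); np.save(n+"I.npy",im)
    print(n,d["intrinsics"],np.round(d["R"],3).tolist(),d["t"])
E
```

```text
0.0 [0.24502431 0.62832902 0.22969503] [[-0.932  0.363 -0.001]
 [ 0.363  0.932 -0.002]
 [-0.    -0.002 -1.   ]] 0.08780174842297132 [ 0.0629992  -0.05031727 -0.6611024 ]
top [[357.0410171    0.         260.94918929]
 [  0.         357.0410171  190.52814031]
 [  0.           0.           1.        ]] [[0.022, -1.0, 0.002], [-0.983, -0.022, -0.18], [0.18, 0.002, -0.984]] [-0.00370394  0.48617799  1.04753316]
scene [[376.3774998    0.         259.1873494 ]
 [  0.         376.3774998  188.53180469]
 [  0.           0.           1.        ]] [[-0.75, 0.661, 0.016], [0.536, 0.623, -0.569], [-0.386, -0.419, -0.822]] [ 0.35511997 -0.23683031  1.17374665]
```

View pics/top0.png

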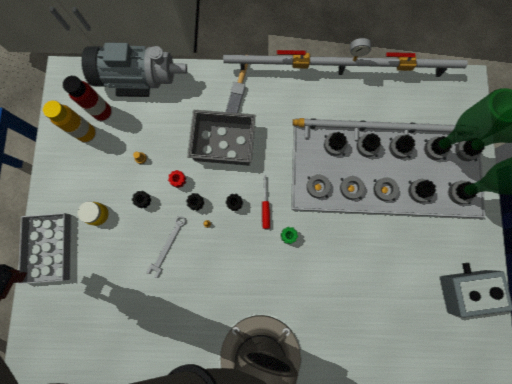

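View pics/scene0.png

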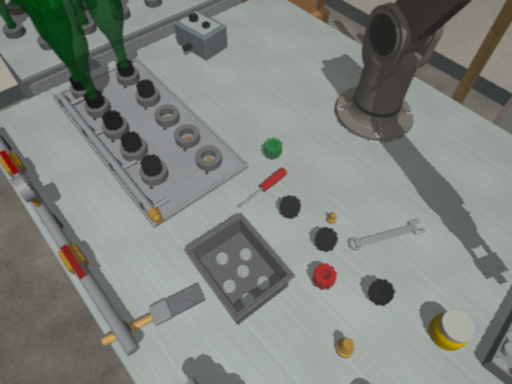

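The top view shows black seats at about (142,200), (196,203) and (234,202), and empty holders at (319,187), (352,187) and (386,188). The tub is at (222,137). The red look-alike is at (177,179) and the green one at (289,236). The scene view shows the same layout.

```bash
python3 - <<'E'
from h import *
def circ(Q):
    c,r=cv2.minEnclosingCircle((Q[:,:2]*1000).astype(np.float32)); return np.round(c,1),round(r,1)
Pt=np.load("topP.npy");Ps=np.load("sceneP.npy")
for nm,u,v,r,zl,zh in [("sL",142,200,.04,.04,.055),("sM",196,203,.04,.04,.055),("sR",234,202,.04,.04,.055),("h1",319,187,.045,.031,.045),("h2",352,187,.045,.031,.045),("h3",386,188,.045,.031,.045),("tub",222,137,.13,.06,.08),("red",177,179,.04,.04,.055),("coup",139,157,.03,.03,.055),("jet",207,224,.03,.02,.05),("near",289,236,.04,.03,.06)]:
    w=Pt[v-6:v+7,u-6:u+7].reshape(-1,3); c=np.nanmedian(w,0)
    for P,n in((Pt,"top"),(Ps,"scene")):
        A=P.reshape(-1,3); m=(np.hypot(A[:,0]-c[0],A[:,1]-c[1])<r)&(A[:,2]>zl)&(A[:,2]<zh); Q=A[m]
        if len(Q)<4: print(nm,n,len(Q)); continue
        cc,rr=circ(Q); print(nm,n,len(Q),cc,rr,np.round(Q.mean(0)*1000,1),"mid",np.round((Q.min(0)+Q.max(0))*500,1), np.round(np.percentile(Q[:,2],[5,50,95])*1000,1))
        c=c
        if nm=="tub": print(cv2.minAreaRect((Q[:,:2]*1000).astype(np.float32)))
d=Pt[[60,300,300,240],[300,200,350,330]]; print(np.round(d*1000,1))
E
```

```text
sL top 171 [453.8 376.7] 25.9 [453.4 376.4  44.8] mid [453.3 376.7  45.4] [41.2 44.8 48.3]
sL scene 347 [454.1 376.3] 26.0 [455.7 376.4  45.2] mid [453.9 377.1  44.9] [41.6 45.4 47.6]
sM top 167 [449.7 210.4] 25.7 [449.2 210.9  45.1] mid [449.3 209.9  46.1] [41.5 45.  48.3]
sM scene 273 [450.6 211.7] 26.0 [451.8 211.1  45.3] mid [450.6 210.7  44.6] [42.5 45.4 47.6]
sR top 161 [450.4  91.4] 25.5 [450.4  90.6  45.1] mid [450.4  91.4  45.5] [41.7 45.3 48.3]
sR scene 234 [453.   90.9] 25.6 [453.1  91.6  45.3] mid [452.3  90.8  44.5] [41.7 45.5 47.8]
h1 top 294 [ 507.7 -168.5] 35.9 [ 507.3 -168.2   37.4] mid [ 508.5 -168.5   36.9] [33.8 37.4 40.9]
h1 scene 338 [ 508.8 -168.5] 36.6 [ 510.3 -167.1   37.3] mid [ 508.2 -168.1   36.3] [33.6 37.5 40.1]
h2 top 304 [ 506.3 -273.2] 36.6 [ 505.2 -273.5   37.5] mid [ 505.1 -273.2   37.4] [34.  37.7 40.9]
h2 scene 314 [ 506.3 -272.5] 36.5 [ 508.  -272.    37.2] mid [ 507.1 -272.1   36.2] [32.6 37.6 40. ]
h3 top 304 [ 503.4 -379.3] 36.2 [ 503.2 -378.    37.5] mid [ 504.2 -378.3   37.3] [34.  37.6 41. ]
h3 scene 284 [ 506.  -379.3] 37.8 [ 505.7 -376.5 
[... 582 characters left out ...]
45.1] mid [521.8 271.3  44.4] [42.  45.3 47.7]
coup top 49 [591.5 399. ] 12.0 [590.2 397.8  41.8] mid [590.2 399.   41.1] [33.3 42.9 46.9]
coup scene 131 [593.  399.3] 11.8 [594.4 399.4  42.2] mid [592.8 399.4  39.3] [32.9 44.1 46.4]
jet top 22 [385.2 174.6] 7.8 [384.9 174.6  28.7] mid [384.9 174.5  27.7] [24.4 29.3 32.3]
jet scene 34 [386.1 175. ] 7.6 [388.2 176.2  28.8] mid [387.4 175.   27.2] [22.4 29.5 33.2]
near top 201 [353.7 -78.1] 25.6 [353.6 -77.9  43.7] mid [353.  -78.2  40.4] [32.7 45.1 48.5]
near scene 256 [354.5 -77.8] 26.2 [357.2 -76.   42.1] mid [354.  -77.6  39.8] [31.5 44.5 48.1]
[[ 903.5 -107.5   78.8]
 [ 154.6  183.7   -1.9]
 [ 164.4 -269.5   -3.3]
 [ 342.9 -210.9   -1.5]]
```

>>> carry_out --motion '[-1, 0, 0, 0.222, -0.0592, -1, 0, 0, 0.222, -0.0592, -1, 0, 0, 0.222, -0.0592, -1, -0.249, -0.3, 0, 0, -1, -0.249, -0.3, 0, 0, -1, -0.249, -0.3, 0, 0, -1, -0.249, -0.3, 0, 0, -1, -0.249, -0.3, 0, 0, -1, -0.249, -0.3, 0, 0, -1, -0.249, -0.3, 0, 0]' --newtons 15

```text
t: 1.1
tcp_pos: [0.4552, 0.3751, 0.1505]
tcp_rot: [[-1.0, -0.0, -0.0], [-0.0, 1.0, -0.0], [0.0, -0.0, -1.0]]
ft_force: [0.4, -0.1, 0.2]
opening: 0.088
grasp_force: 0.0
```

```bash
cat > w.py <<'E'
from h import *
import sys
s=manip.observe(); print(s["t"],np.round(s["tcp_pos"]*np.float64(1000),1),np.round(s["tcp_rot"],4).tolist(),round(s["opening"]*1000,1),np.round(s["ft_force"],1),round(s["grasp_force"],1),np.round(s["joint_positions"],2))
if len(sys.argv)>1:
    im,P,d=shot("wrist"); cv2.imwrite(f"pics/{sys.argv[1]}.png",im); 
    zl,zh,r=[float(a)/1000 for a in sys.argv[2:5]]; c=s["tcp_pos"] if len(sys.argv)<7 else [float(sys.argv[5])/1000,float(sys.argv[6])/1000]
    A=P.reshape(-1,3); m=(np.hypot(A[:,0]-c[0],A[:,1]-c[1])<r)&(A[:,2]>zl)&(A[:,2]<zh); Q=A[m]*1000
    print(len(Q),"mid",np.round((Q.min(0)+Q.max(0))/2,1),np.round(np.ptp(Q,axis=0),1),cv2.minEnclosingCircle(Q[:,:2].astype(np.float32)))
E
python3 w.py w1 40 52 40 454 376.6
```

```text
1.1 [455.2 375.1 150.5] [[-1.0, -0.0003, -0.0004], [-0.0003, 1.0, -0.0003], [0.0004, -0.0003, -1.0]] 88.0 [ 0.4 -0.1  0.2] 0.0 [-0.78  0.43 -0.01  1.84  0.01  0.88  0.77]
2286 mid [454.  377.   45.1] [50.8 51.2 10.2] ((453.90386962890625, 376.6047058105469), 26.043371200561523)
```

View pics/w1.png

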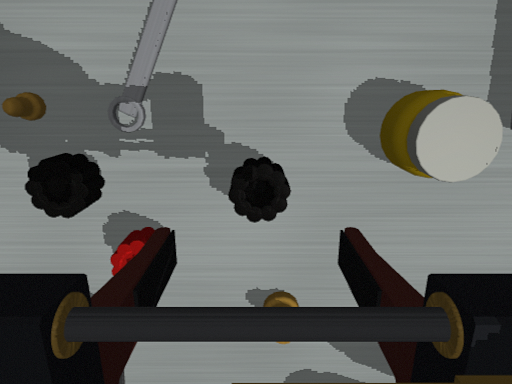

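The wrist view shows seat L at pixel (260,188), midway between the fingers, which agrees with the fixed cameras.

>>> carry_out --motion '[-1, 0.01, 0.013, 0.206, 0, -1, 0, 0, 0.206, 0, -1, 0, 0, 0.206, 0, -1, 0, 0, 0.206, 0, -1, 0, 0, 0.206, 0, -1, 0, 0, 0, 0, 1, 0, 0, 0, 0, 1, 0, 0, 0, 0, 1, 0, 0, 0, 0, 1, 0, 0, 0, 0]' --newtons 15

```text
t: 2.15
tcp_pos: [0.4537, 0.379, 0.0282]
tcp_rot: [[-1.0, -0.0, 0.001], [-0.0, 1.0, 0.001], [-0.001, 0.001, -1.0]]
ft_force: [-0.2, -0.9, -0.4]
opening: 0.0592
grasp_force: 0.0
```

>>> carry_out --motion '[1, 0, 0, 0, 0, 1, 0, 0, 0, 0, 1, 0, 0, 0, 0, 1, 0, 0, 0, 0, 1, 0, 0, 0, 0, 1, 0, 0, 0, 0, 1, 0, 0, -0.02, 0, 1, 0, 0, -0.02, 0, 1, 0, 0, 0, 0, 1, 0, 0, 0, 0]' --newtons 15

```text
t: 3.15
tcp_pos: [0.4531, 0.3785, 0.0318]
tcp_rot: [[-1.0, -0.0, -0.0], [-0.0, 1.0, -0.0], [0.0, -0.0, -1.0]]
ft_force: [-0.7, 0.1, -0.5]
opening: 0.0425
grasp_force: 15.0
```

Seat L closes to 42.5 mm at 15 N, so it is supple. I'm taking it to holder_1.

>>> carry_out --motion '[1, 0, 0, -0.333, 0, 1, 0, 0, -0.333, 0, 1, 0, 0, -0.333, 0, 1, -0.035, -0.351, 0, 0, 1, -0.035, -0.351, 0, 0, 1, -0.035, -0.351, 0, 0, 1, -0.035, -0.351, 0, 0, 1, -0.035, -0.351, 0, 0, 1, -0.035, -0.351, 0, 0, 1, -0.035, -0.351, 0, 0]'

```text
t: 4.15
tcp_pos: [0.4825, 0.082, 0.1518]
tcp_rot: [[-1.0, -0.0, 0.0], [-0.0, 1.0, 0.0], [-0.0, 0.0, -1.0]]
ft_force: [1.3, -0.6, -1.1]
opening: 0.0427
grasp_force: 15.0
```

>>> carry_out --motion '[1, -0.035, -0.351, 0, 0, 1, -0.035, -0.351, 0, 0, 1, -0.035, -0.351, 0, 0, 1, -0.035, -0.351, 0, 0, 1, -0.035, -0.351, 0, 0, 1, -0.035, -0.351, 0, 0, 1, 0, 0, 0, 0, 1, 0, 0, 0, 0, 1, 0, 0, 0, 0, 1, 0, 0, 0, 0]'

```text
t: 5.15
tcp_pos: [0.508, -0.1673, 0.1517]
tcp_rot: [[-1.0, -0.003, -0.0], [-0.003, 1.0, 0.001], [0.0, 0.001, -1.0]]
ft_force: [0.4, -0.8, -1.0]
opening: 0.0426
grasp_force: 15.0
```

```bash
cat > seat.py <<'E'
# held seat relative to the TCP, seen from the wrist
from h import *
import sys
s=manip.observe(); t=np.array(s["tcp_pos"])
im,P,d=shot("wrist"); cv2.imwrite(f"pics/{sys.argv[1]}.png",im)
q=(P-t)@np.array(s["tcp_rot"])*1000
m=(np.abs(q[...,0])<32)&(np.abs(q[...,1])<32)&(q[...,2]>-25)&(q[...,2]<-14); Q=q[m]
print("held mid, tool mm",len(Q),np.round((Q.min(0)+Q.max(0))/2,1),np.round(np.ptp(Q,axis=0),1),np.round(np.percentile(Q[:,2],[5,50,95]),1))
E
python3 w.py w2 31 42 45 508 -168.5; python3 seat.py w3; python3 w.py w4 31 42 45 506 -273
```

```text
5.15 [ 508.  -167.3  151.7] [[-1.0, -0.0028, -0.0003], [-0.0028, 1.0, 0.0008], [0.0003, 0.0008, -1.0]] 42.6 [ 0.4 -0.8 -1. ] 15.0 [ 0.05  0.34  0.19  1.98 -0.09  0.83  1.86]
2757 mid [ 502.5 -169.2   36.5] [58.9 70.9 10.9] ((508.7779541015625, -169.30601501464844), 35.882789611816406)
held mid, tool mm 6753 [  3.2   0.2 -19.5] [45. 61. 11.] [-21.3 -19.9 -16.1]
5.25 [ 508.  -167.6  151.8] [[-1.0, -0.0025, -0.0001], [-0.0025, 1.0, 0.0005], [0.0001, 0.0005, -1.0]] 42.6 [ 0.9  0.6 -0.6] 15.0 [ 0.05  0.34  0.19  1.98 -0.09  0.83  1.86]
4106 mid [ 506.2 -274.    36.5] [71.1 71.3 11. ] ((506.6102294921875, -274.53497314453125), 36.38391876220703)
```

View pics/w3.png

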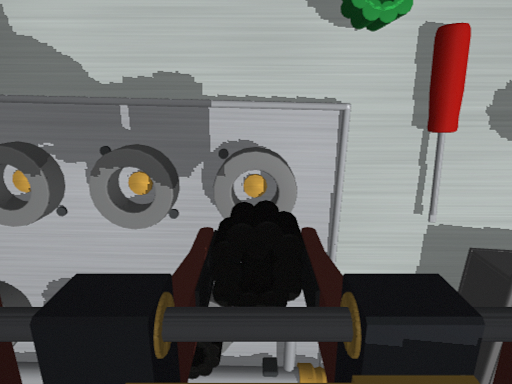

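Held seat is centred near the TCP at about (258,255). Holder_1's bore is at (255,187) in the picture. Three views put it at about (508.3, -168.8) mm, so I'm lowering the seat.

>>> carry_out --motion '[1, 0, -0.012, 0.17, 0, 1, 0, 0, 0.17, 0, 1, 0, 0, 0.17, 0, 1, 0, 0, 0.17, 0, 1, 0, 0, 0.0375, 0, 1, 0, 0, 0.0375, 0, 1, 0, 0, 0.0375, 0, 1, 0, 0, 0.0375, 0, 1, 0, 0, 0, 0, 1, 0, 0, 0, 0]'

```text
t: 6.3
tcp_pos: [0.5081, -0.1705, 0.0525]
tcp_rot: [[-1.0, -0.0, 0.0], [-0.0, 1.0, -0.0], [-0.0, -0.0, -1.0]]
ft_force: [0.2, 0.0, -0.4]
opening: 0.0425
grasp_force: 15.0
```

No contact force yet. I'll go down in small steps until the head seats.

>>> carry_out --motion '[1, 0, 0, 0.008, 0, 1, 0, 0, 0.008, 0, 1, 0, 0, 0, 0, 1, 0, 0, 0, 0, 1, 0, 0, 0, 0, 1, 0, 0, 0, 0, 1, 0, 0, 0, 0, 1, 0, 0, 0, 0, 1, 0, 0, 0, 0, 1, 0, 0, 0, 0]'

```text
t: 7.3
tcp_pos: [0.5084, -0.1706, 0.0514]
tcp_rot: [[-1.0, -0.0, 0.001], [-0.0, 1.0, -0.0], [-0.001, -0.0, -1.0]]
ft_force: [-2.1, 0.8, 8.2]
opening: 0.0423
grasp_force: 15.1
```

>>> carry_out --motion '[-1, 0, 0, 0, 0, -1, 0, 0, 0, 0, -1, 0, 0, 0, 0, -1, 0, 0, 0, 0, -1, 0, 0, 0, 0, -1, 0, 0, -0.2, 0, -1, 0, 0, -0.2, 0, -1, 0, 0, -0.2, 0, -1, 0, 0, -0.2, 0, -1, 0, 0, 0, 0]'

```text
t: 8.3
tcp_pos: [0.5099, -0.1711, 0.1492]
tcp_rot: [[-1.0, 0.0, 0.005], [0.0, 1.0, -0.001], [-0.005, -0.001, -1.0]]
ft_force: [0.7, 0.6, 0.5]
opening: 0.0877
grasp_force: 0.0
```

```bash
cat > chk.py <<'E'
# head height and tilt of a seated seat: plane fit on the head-top annulus
from h import *
import sys
x,y=[float(a)/1000 for a in sys.argv[2:4]]
im,P,d=shot(sys.argv[1]); A=P.reshape(-1,3)
m=(np.hypot(A[:,0]-x,A[:,1]-y)<.035)&(A[:,2]>.06)&(A[:,2]<.09); Q=A[m]*1000
c,r=cv2.minEnclosingCircle(Q[:,:2].astype(np.float32)); t=Q[Q[:,2]>65]
D=np.c_[t[:,:2]-c,np.ones(len(t))]; k=np.linalg.lstsq(D,t[:,2],rcond=None)[0]
print(sys.argv[1],np.round(c,1),round(r,1),"z",round(k[2],1),"tilt deg",np.round(np.degrees(k[:2]),1),len(t))
E
python3 w.py w5 65 75 30 508 -169; python3 chk.py wrist 508 -169; python3 chk.py top 508 -169; python3 chk.py top 648 -165;python3 chk.py scene 508 -169
```

```text
8.3 [ 509.9 -171.1  149.2] [[-1.0, 0.0, 0.0054], [0.0, 1.0, -0.001], [-0.0054, -0.001, -1.0]] 87.7 [0.7 0.6 0.5] 0.0 [ 0.05  0.35  0.19  1.98 -0.09  0.82  1.86]
2721 mid [ 508.3 -170.9   69.7] [50.3 50.9  9.3] ((508.5240783691406, -170.5751495361328), 25.879024505615234)
wrist [ 508.4 -170.9] 25.9 z 71.5 tilt deg [0.4 0. ] 2744
top [ 507.1 -170. ] 24.8 z 69.5 tilt deg [ 0.6 -0.3] 90
top [0. 0.] 0.0 z 0.0 tilt deg [0. 0.] 0
scene [ 508.9 -169.4] 26.6 z 69.3 tilt deg [-0.4 -0.5] 198
```

Seated: the head top is at about 70 mm with no tilt. Next is seat M.

>>> carry_out --motion '[-1, 0.055, 0.354, 0, 0, -1, 0.055, 0.354, 0, 0, -1, 0.055, 0.354, 0, 0, -1, 0.055, 0.354, 0, 0, -1, 0.055, 0.354, 0, 0, -1, 0.055, 0.354, 0, 0, -1, 0.055, 0.354, 0, 0, -1, 0.055, 0.354, 0, 0, -1, 0.055, 0.354, 0, 0, -1, 0, 0, 0, 0]'

```text
t: 9.55
tcp_pos: [0.4466, 0.2182, 0.1455]
tcp_rot: [[-1.0, -0.009, -0.001], [-0.009, 1.0, 0.002], [0.001, 0.002, -1.0]]
ft_force: [0.6, 0.2, 0.5]
opening: 0.0878
grasp_force: 0.0
```

```bash
python3 w.py w6 40 52 40 450.5 211
```

```text
9.55 [446.6 218.2 145.5] [[-1.0, -0.0093, -0.0012], [-0.0093, 1.0, 0.0023], [0.0012, 0.0023, -1.0]] 87.8 [0.6 0.2 0.5] 0.0 [-0.59  0.29  0.02  2.06 -0.01  0.79  1.01]
2346 mid [450.4 211.2  45.1] [50.6 51.1 10.1] ((450.2882995605469, 211.090576171875), 25.839365005493164)
```

The TCP overshot by 7 mm and may still be settling, so I'll correct and let it settle before going down.

>>> carry_out --motion '[-1, 0, 0, 0, 0, -1, 0, 0, 0, 0, -1, 0, 0, 0, 0, -1, 0, 0, 0, 0, -1, 0, 0, 0, 0, -1, 0, 0, 0, 0, -1, 0, 0, 0, 0, -1, 0, 0, 0, 0, -1, 0, 0, 0, 0, -1, 0, 0, 0, 0]'

```text
t: 10.6
tcp_pos: [0.4484, 0.2119, 0.1463]
tcp_rot: [[-1.0, -0.0, 0.0], [-0.0, 1.0, 0.0], [-0.0, 0.0, -1.0]]
ft_force: [-0.2, 0.6, 0.3]
opening: 0.0878
grasp_force: 0.0
```

>>> carry_out --motion '[-1, -0.017, -0.007, 0.199, 0, -1, 0, 0, 0.199, 0, -1, 0, 0, 0.199, 0, -1, 0, 0, 0.199, 0, -1, 0, 0, 0.199, 0, -1, 0, 0, 0, 0, -1, 0, 0, 0, 0, 1, 0, 0, 0, 0, 1, 0, 0, 0, 0, 1, 0, 0, 0, 0]'

```text
t: 11.6
tcp_pos: [0.4511, 0.2113, 0.0278]
tcp_rot: [[-1.0, -0.0, 0.001], [-0.0, 1.0, 0.001], [-0.001, 0.001, -1.0]]
ft_force: [0.4, -0.4, -0.2]
opening: 0.0671
grasp_force: 0.0
```

>>> carry_out --motion '[1, 0, 0, 0, 0, 1, 0, 0, 0, 0, 1, 0, 0, 0, 0, 1, 0, 0, 0, 0, 1, 0, 0, 0, 0, 1, 0, 0, 0, 0, 1, 0, 0, 0, 0, 1, 0, 0, 0, 0, 1, 0, 0, 0, 0, 1, 0, 0, 0, 0]'

```text
t: 12.6
tcp_pos: [0.4507, 0.2111, 0.0272]
tcp_rot: [[-1.0, -0.0, 0.0], [-0.0, 1.0, 0.0], [-0.0, 0.0, -1.0]]
ft_force: [-1.0, -0.7, 7.1]
opening: 0.0512
grasp_force: 15.0
```

51.2 mm at 15 N, so this one is hard and goes to the scrap tub.

>>> carry_out --motion '[1, 0, 0, -0.356, 0, 1, 0, 0, -0.356, 0, 1, 0, 0, -0.356, 0, 1, -0.281, -0.107, 0, 0, 1, -0.281, -0.107, 0, 0, 1, -0.281, -0.107, 0, 0, 1, -0.281, -0.107, 0, 0, 1, -0.281, -0.107, 0, 0, 1, -0.281, -0.107, 0, 0, 1, 0, 0, 0, 0]'

```text
t: 13.6
tcp_pos: [0.6564, 0.1301, 0.1543]
tcp_rot: [[-1.0, 0.005, 0.002], [0.005, 1.0, -0.002], [-0.002, -0.002, -1.0]]
ft_force: [-0.4, 0.1, -0.5]
opening: 0.0516
grasp_force: 15.0
```

>>> carry_out --motion '[1, 0, 0, 0, 0, 1, 0, 0, 0, 0, 1, 0, 0, 0.2, 0, 1, 0, 0, 0.2, 0, 1, 0, 0, 0.2, 0, 1, 0, 0, 0.2, 0, 1, 0, 0, 0.06, 0, 1, 0, 0, 0.04, 0, 1, 0, 0, 0, 0, 1, 0, 0, 0, 0]'

```text
t: 14.6
tcp_pos: [0.6535, 0.1343, 0.0483]
tcp_rot: [[-1.0, -0.0, 0.002], [-0.0, 1.0, 0.001], [-0.002, 0.001, -1.0]]
ft_force: [0.7, 0.0, -0.4]
opening: 0.0514
grasp_force: 15.0
```

>>> carry_out --motion '[1, 0, 0, 0.04, 0, 1, 0, 0, 0.04, 0, 1, 0, 0, 0, 0, -1, 0, 0, 0, 0, -1, 0, 0, 0, 0, -1, 0, 0, 0, 0, -1, 0, 0, 0, 0, -1, 0, 0, -0.3, 0, -1, 0, 0, -0.3, 0, -1, 0, 0, -0.3, 0]'

```text
t: 15.6
tcp_pos: [0.6526, 0.1339, 0.1466]
tcp_rot: [[-1.0, -0.0, -0.0], [-0.0, 1.0, -0.0], [0.0, -0.0, -1.0]]
ft_force: [0.8, 0.5, 0.7]
opening: 0.0879
grasp_force: 0.0
```

>>> carry_out --motion '[-1, 0.279, -0.06, 0, 0, -1, 0.279, -0.06, 0, 0, -1, 0.279, -0.06, 0, 0, -1, 0.279, -0.06, 0, 0, -1, 0.279, -0.06, 0, 0, -1, 0.279, -0.06, 0, 0, -1, 0, 0, 0, 0, -1, 0, 0, 0, 0, -1, 0, 0, 0, 0, -1, 0, 0, 0, 0]'

```text
t: 16.6
tcp_pos: [0.4532, 0.0911, 0.1456]
tcp_rot: [[-1.0, -0.0, 0.001], [-0.0, 1.0, 0.0], [-0.001, 0.0, -1.0]]
ft_force: [-0.2, 0.2, -0.8]
opening: 0.0879
grasp_force: 0.0
```

```bash
python3 w.py w7 40 52 40 451.5 91; python3 -c "
from h import *
im,P,d=shot('top'); cv2.imwrite('pics/top1.png',cv2.resize(im[90:260,120:440],None,fx=2.4,fy=2.4))"
```

```text
16.6 [453.2  91.1 145.6] [[-1.0, -0.0001, 0.001], [-0.0001, 1.0, 0.0003], [-0.001, 0.0003, -1.0]] 87.9 [-0.2  0.2 -0.8] 0.0 [-0.39  0.24  0.07  2.14 -0.02  0.76  1.26]
2366 mid [451.5  90.2  44.9] [50.2 50.9  9.8] ((451.3786926269531, 90.55843353271484), 25.77935791015625)
```

View pics/top1.png

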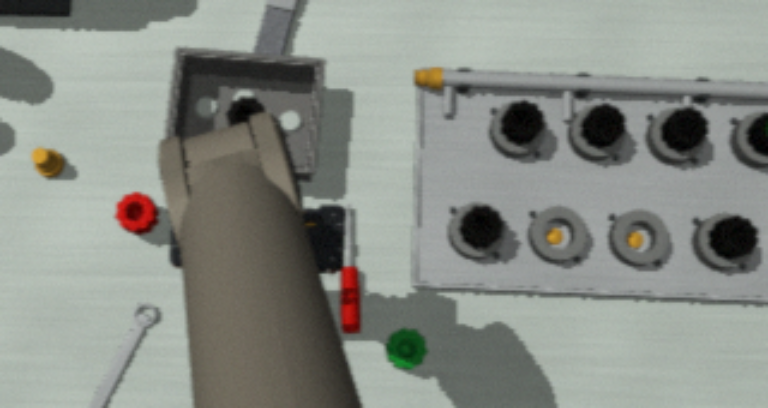

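The picture shows the scrapped seat in the tub at (245,112) and holder_1 filled at (482,228). Holder_2 and holder_3 are empty. Now seat R.

>>> carry_out --motion '[-1, 0.015, -0.006, 0.198, 0, -1, 0, 0, 0.198, 0, -1, 0, 0, 0.198, 0, -1, 0, 0, 0.198, 0, -1, 0, 0, 0.198, 0, -1, 0, 0, 0, 0, -1, 0, 0, 0, 0, 1, 0, 0, 0, 0, 1, 0, 0, 0, 0, 1, 0, 0, 0, 0]' --newtons 15

```text
t: 17.7
tcp_pos: [0.4508, 0.0902, 0.0275]
tcp_rot: [[-1.0, -0.0, 0.002], [-0.0, 1.0, 0.001], [-0.002, 0.001, -1.0]]
ft_force: [0.5, 0.1, 0.3]
opening: 0.0673
grasp_force: 0.0
```

>>> carry_out --motion '[1, 0, 0, 0, 0, 1, 0, 0, 0, 0, 1, 0, 0, 0, 0, 1, 0, 0, 0, 0, 1, 0, 0, 0, 0, 1, 0, 0, 0, 0, 1, 0, 0, 0, 0, 1, 0, 0, 0, 0, 1, 0, 0, 0, 0, 1, 0, 0, 0, 0]'

```text
t: 18.7
tcp_pos: [0.4504, 0.0902, 0.0269]
tcp_rot: [[-1.0, -0.0, 0.001], [-0.0, 1.0, 0.0], [-0.001, 0.0, -1.0]]
ft_force: [-0.7, 0.7, 5.9]
opening: 0.0431
grasp_force: 15.2
```

43.1 mm, so this one is supple. It goes to holder_2.

>>> carry_out --motion '[1, 0, 0, -0.347, 0, 1, 0, 0, -0.347, 0, 1, 0, 0, -0.347, 0, 1, -0.052, -0.337, 0, 0, 1, -0.052, -0.337, 0, 0, 1, -0.052, -0.337, 0, 0, 1, -0.052, -0.337, 0, 0, 1, -0.052, -0.337, 0, 0, 1, -0.052, -0.337, 0, 0, 1, -0.052, -0.337, 0, 0]'

```text
t: 19.7
tcp_pos: [0.4934, -0.1947, 0.1512]
tcp_rot: [[-1.0, -0.0, -0.001], [-0.0, 1.0, 0.0], [0.001, 0.0, -1.0]]
ft_force: [0.9, 0.1, 0.0]
opening: 0.0434
grasp_force: 15.2
```

>>> carry_out --motion '[1, -0.052, -0.337, 0, 0, 1, -0.052, -0.337, 0, 0, 1, 0, 0, 0, 0, 1, 0, 0, 0, 0, 1, 0, 0, 0, 0, 1, 0, 0, 0, 0, 1, 0, 0, 0, 0, 1, 0, 0, 0, 0, 1, 0, 0, 0, 0, 1, 0, 0, 0, 0]'

```text
t: 20.7
tcp_pos: [0.5064, -0.2738, 0.1516]
tcp_rot: [[-1.0, -0.0, 0.0], [-0.0, 1.0, 0.0], [-0.0, 0.0, -1.0]]
ft_force: [0.2, 0.2, -1.2]
opening: 0.0432
grasp_force: 15.2
```

```bash
python3 w.py w8 31 42 45 506 -273.8; python3 seat.py w9
```

```text
20.7 [ 506.4 -273.8  151.6] [[-1.0, -0.0004, 0.0001], [-0.0004, 1.0, 0.0], [-0.0001, 0.0, -1.0]] 43.2 [ 0.2  0.2 -1.2] 15.2 [ 0.2   0.41  0.24  1.89 -0.13  0.86  2.07]
2843 mid [ 500.1 -274.6   36.4] [58.6 70.7 10.6] ((506.533203125, -274.5085754394531), 35.88200759887695)
held mid, tool mm 6757 [  2.8  -0.1 -19.5] [43.2 62.  11. ] [-21.9 -20.6 -16.1]
```

Aligned at (506.4, -273.8). Lowering in the same way, with the last small press at the end.

>>> carry_out --motion '[1, 0, 0, 0.17, 0, 1, 0, 0, 0.17, 0, 1, 0, 0, 0.17, 0, 1, 0, 0, 0.17, 0, 1, 0, 0, 0.0375, 0, 1, 0, 0, 0.0375, 0, 1, 0, 0, 0.0375, 0, 1, 0, 0, 0.0375, 0, 1, 0, 0, 0.008, 0, 1, 0, 0, 0, 0]'

```text
t: 21.8
tcp_pos: [0.5065, -0.274, 0.0513]
tcp_rot: [[-1.0, -0.0, 0.0], [-0.0, 1.0, -0.0], [-0.0, -0.0, -1.0]]
ft_force: [0.8, 0.1, -1.0]
opening: 0.0433
grasp_force: 15.2
```

>>> carry_out --motion '[1, 0, 0, 0.008, 0, 1, 0, 0, 0, 0, 1, 0, 0, 0, 0, 1, 0, 0, 0, 0, 1, 0, 0, 0, 0, 1, 0, 0, 0, 0, 1, 0, 0, 0, 0, 1, 0, 0, 0, 0, 1, 0, 0, 0, 0, 1, 0, 0, 0, 0]'

```text
t: 22.8
tcp_pos: [0.5066, -0.2741, 0.051]
tcp_rot: [[-1.0, -0.0, 0.001], [-0.0, 1.0, -0.0], [-0.001, -0.0, -1.0]]
ft_force: [-2.6, 0.1, 5.4]
opening: 0.0433
grasp_force: 15.2
```

>>> carry_out --motion '[-1, 0, 0, 0, 0, -1, 0, 0, 0, 0, -1, 0, 0, 0, 0, -1, 0, 0, 0, 0, -1, 0, 0, 0, 0, -1, 0, 0, -0.22, 0, -1, 0, 0, -0.22, 0, -1, 0, 0, -0.22, 0, -1, 0, 0, -0.22, 0, -1, 0, 0, 0, 0]'

```text
t: 23.8
tcp_pos: [0.5084, -0.275, 0.1591]
tcp_rot: [[-1.0, 0.0, 0.006], [0.0, 1.0, -0.002], [-0.006, -0.002, -1.0]]
ft_force: [1.0, -0.6, 0.2]
opening: 0.088
grasp_force: 0.0
```

>>> carry_out --motion '[-1, 0, 0, 0, 0, -1, 0, 0, 0, 0, -1, 0, 0, 0, 0, -1, 0, 0, 0, 0, -1, 0, 0, 0, 0, -1, 0, 0, 0, 0, -1, 0, 0, 0, 0, -1, 0, 0, 0, 0, -1, 0, 0, 0, 0, -1, 0, 0, 0, 0]'

```text
t: 24.8
tcp_pos: [0.5063, -0.2739, 0.1557]
tcp_rot: [[-1.0, -0.0, 0.0], [-0.0, 1.0, 0.0], [-0.0, 0.0, -1.0]]
ft_force: [-0.5, 0.2, -0.3]
opening: 0.0879
grasp_force: 0.0
```

```bash
python3 w.py; for c in wrist top scene; do python3 chk.py $c 506.5 -273.8;  python3 chk.py $c 508.4 -170; done; python3 -c "
from h import *
im,P,d=shot('scene'); cv2.imwrite('pics/scene1.png',im)"
```

```text
24.8 [ 506.3 -273.9  155.7] [[-1.0, -0.0002, 0.0001], [-0.0002, 1.0, 0.0], [-0.0001, 0.0, -1.0]] 87.9 [-0.5  0.2 -0.3] 0.0 [ 0.2   0.4   0.24  1.88 -0.12  0.87  2.07]
wrist [ 507.8 -274.5] 26.1 z 71.5 tilt deg [ 0.4 -0.1] 2576
wrist [ 508.4 -170.9] 26.0 z 71.3 tilt deg [0.7 0.6] 2724
top [ 506.6 -273.9] 25.4 z 69.7 tilt deg [1.6 0.6] 99
top [ 506.4 -170.2] 25.6 z 69.3 tilt deg [ 0.6 -0.2] 162
scene [ 508.8 -273.1] 26.4 z 69.7 tilt deg [-0.2 -0.9] 167
scene [ 508.7 -169.7] 27.1 z 69.4 tilt deg [-0.7 -0.6] 199
```

View pics/scene1.png

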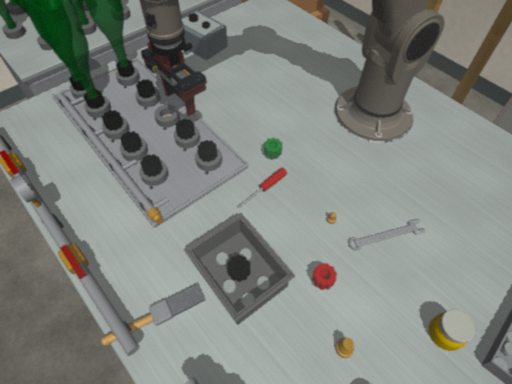

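The scene shows both supple seats flat in their holders at (208,153) and (186,131). The hard one is in the tub at (238,267), and the bystanders haven't moved.

```bash
python3 -c "
from rig import manip
print(manip.sign_off())"
```

```text
the job is handed in; nothing more can be done
None
```

I put the two supple seats (42.5 and 43.1 mm at 15 N) fully home in holder_1 and holder_2 and the hard one (51.2 mm) in the scrap tub, left everything else where it was, and handed the job in at about 25 s.

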